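# Put the tape measure away in the yellow tip-out bin

### The job

Put the yellow tape measure away in the storage bin of its own colour: pull the yellow bin's front down towards you by its bar, lay the tape measure inside, and push the front back up until it is fully shut. Leave the blue bin shut, and do not disturb the blue roll of tape.

Things in the scene. Friction and masses are not known exactly. Their poses are not given: they have to be found in the camera images.
- tape: yellow tape measure lying flat, with a black disc on top. Case 66 (x) x 70 (y) x 33 mm high, 0.28 kg, nominally; a short blade end sticks out 22 mm past the case's -y side, near its -x edge. Origin: underside, not quite the case's centre. Grasp it across the case along its x axis (66 mm)
- tape_center (a point): centre of the tape measure's case, 16.5 mm above its underside; the case reaches 33 mm to each side of it along x and 35 mm along y. Axes as the tape measure
- yellow_unit: grey fixed housing of the yellow bin, 140 deep (x) x 180 wide (y) x 175 mm high, roofed; origin at the centre of its underside; its front, with the yellow panel, faces its own -x
- yellow_bin (a joint): angle of the yellow bin, rad: 0 shut (front upright), grows as the front is pulled down and out towards -x of the unit, stops at 1.0. Hinge along the bottom edge of the front. It may start a little ajar. A stiff hinge (about 0.4 N m) holds it roughly where it is left; loaded and far open it may sink to the stop
- yellow_bin_hinge (a point): middle of the yellow bin's hinge line, 70 mm before the unit's centre, 13 mm above the bench. Axes tip with the bin: y along the hinge, z up the front panel, x into the bin. Inside: x 0-110, y -78 to 78, floor z 6, panel to z 162, sides to z 101, back wall to z 71 mm; open at the top. Fully open, the mouth seen from above reaches from the unit's front face to 140 mm before it
- yellow_bin_handle (a point): middle of the steel pull bar standing above the top edge of the yellow front: a round bar 10 mm thick along y, 80 mm between its two posts, in the bin's frame 5 mm in front of the hinge and 195 mm above it (33 mm above the panel's top edge). Axes as the bin
- blue_unit: grey fixed housing of the blue bin, same as the yellow one; the two may stand either way round
- blue_bin (a joint): angle of the blue bin, same as yellow_bin; starts shut
- tape_roll: roll of blue tape lying flat, 104 mm across, 48 mm high; origin at the centre of its underside

How it is judged:
By the outcome, as a careful person would: the job done as asked, in the order asked, and still so for the second after the job is handed in, with the robot touching nothing.
It also fails if it takes over 59 s, if anything falls off the work surface, if the arm or the gripper's body presses on something with over 40 N, if the wrist force passes 120 N, or if a joint passes its speed limit or range.

### The arm

A 7-joint arm with a two-finger parallel gripper is mounted at the origin on a cart in front of the work surface, level with it; the furniture and walls round the work are solid. World frame = base frame: x ahead of the robot, y to its left, z up, the work surface at z = 0. Lengths are in m, angles in rad, forces in N, time in s.
With the tool pointing down it reaches from about 0.4 to 0.85 m from the base axis. Payload 10.4 kg.
Tool frame: the origin (TCP) lies at the very end of the fingers, on their centre line; the grasp point (between the pads) lies 19 mm behind it; z points along the fingers, y is the line along which they close (so a half turn about z gives the same grasp; the last joint's range is limited). The gripper opens to 87 mm and grips with 3 to 60 N. Pads are 19 mm wide; open, the fingers measure 117 mm over their backs; the gripper's body (75 mm by 190 mm) begins 51 mm behind the grasp point.
Start: joints at [1.095, 0.332, -0.065, 1.46, 0.022, 1.35, -0.088], TCP at [0.273, -0.562, 0.223] pointing down, gripper open.
Joint ranges: [-2.6, 2.6], [-0.5, 2.12], [-1.47, 1.34], [0.16, 2.42], [-1.27, 4.41], [0.06, 2.06], [-2.6, 2.6]. Speed limits (rad/s): [2.22, 2.22, 2.79, 2.79, 3.14, 3.14, 3.14].

### API

Orientations are given as a unit quaternion [x, y, z, w].
In Python, from bench import read_state, cams, workorder gives the robot as it stands.
- The arm moves only by the shell command python3 -m crank 'ROWS' [FORCE]. ROWS is text: rows parted by semicolons, each of 5 numbers parted by spaces: the shift along the tool's x, y, z scaled (see below), then the turn about the tool's z scaled (see below), then the opening, from -1 (shut) to 1 (fully open). In form: dx dy dz yaw jaw; .... A call has 1 to 10 rows; each row shifts and turns the commanded pose from where the row before left it, along the tool's axes as they then stand; what a row does not reach is not made up. The controller multiplies each number of a shift by 200 mm and each number of a turn by 90 degrees. A row lasts 1/10 s, in which the tool goes at most 50 mm and 8.59 degrees, less where a joint would pass 70% of its speed; a pose out of reach is approached as far as the arm can. A call with a number of a shift or a turn outside -1 to 1 is refused whole. A call with a gripper value outside its range is refused whole. The fingers move at their own pace and stop on an object; FORCE is the grip in N (left out, the last holds). Time passes only in rows, so rows that do not move let the fingers close. It gives the time, the measured TCP pose, the force, the opening and the grip force at its end, in the units of the state.
- read_state(): the state, without advancing time (a new reading comes with each control period).
- cams.camera(name): name is "scene" or "top" or "wrist"; returns a dict with "img" (400x640x3 uint8, blue, green, red), "K" (3x3 intrinsics, pixels), "xyz" and "attitude" of the camera in the world; the wrist camera has in their place "mount" (4x4, takes a point from camera to tool coordinates, whose origin is the TCP and whose axes are the flange's). Camera axes: x right, y down, z forward; pixel columns grow to the right and rows downward; lengths in m; the calibration is good to about 2 mm. The wrist camera is an equidistant fisheye: a pixel r from the principal point sees the ray r / f radians off the axis. A picture is of the moment at which its call begins: read the wrist's pose just before it. There is no depth.
- workorder.close_job(): hands the job in; it is judged then, once.
The state is a dict: "time": time; "joint_positions": joint angles; "joint_vel": joint speeds; "joint_torque": joint torques, N m; "ee_pos": TCP position; "eef_rot": TCP orientation; "ft_force": force on the tool from outside, world axes, zero at the start; "torque": the same for the moment, N m; "width": finger opening in m; "grip_force": force on a finger pad.
Only numpy, scipy, OpenCV 4.12 (cv2) and the standard library are available. Lean on these libraries where they do the work, as an engineer would, in place of code of your own. Each camera call takes 0.05 s, during which the arm holds its last target. There are 200 camera calls.

## Working session

There is one attempt and no reset: what is moved stays moved. The work goes in short steps, Python scripts to look and compute and a shell command to move; the robot and the scene stay as the last step left them, time stands still between calls to the robot, and variables do not carry over. Pictures are saved under pics/ and viewed, at most 10 in all, crops included, and the job is handed in when it is done.

```bash
mkdir -p pics; ls; python3 - <<'E'
from bench import read_state,cams
import cv2,numpy as np
np.set_printoptions(precision=4,suppress=True)
print(read_state())
for n in ["scene","top"]:
    c=cams.camera(n); cv2.imwrite(f"pics/{n}0.png",c["img"]); print(n,c["K"],c["xyz"],c["attitude"])
c=cams.camera("wrist");print(c["K"],c["mount"])
E
```

```text
pics
{'time': 0.0, 'joint_positions': array([ 1.0954,  0.3329, -0.0647,  1.4609,  0.0216,  1.3499, -0.0885]), 'joint_vel': array([-0.0009, -0.0008, -0.0009,  0.0016, -0.0003, -0.0012, -0.0003]), 'joint_torque': array([  0.0006, -62.3255,   0.0253, -38.9888,  -0.0613,   0.0399,
         0.0001]), 'ee_pos': array([ 0.2733, -0.5617,  0.2217]), 'eef_rot': array([ 0.9745,  0.2245, -0.0002, -0.0007]), 'ft_force': array([ 0.2498,  0.0398, -0.5391]), 'torque': array([ 0.0177,  0.0908, -0.0395]), 'grip_force': 0.0, 'width': 0.08701403105417872}
scene [[430.5354   0.     315.4464]
 [  0.     430.5354 201.3875]
 [  0.       0.       1.    ]] [ 1.6413 -0.0159  0.6586] [ 0.6035  0.5978 -0.3635 -0.3825]
top [[479.1037   0.     325.4798]
 [  0.     479.1037 192.6807]
 [  0.       0.       1.    ]] [-0.2363 -0.1314  1.1908] [ 0.7079 -0.626   0.2107 -0.2501]
[[309.7069   0.     317.7811]
 [  0.     309.7069 202.9325]
 [  0.       0.       1.    ]] [[ 0.0003 -0.9524 -0.3049  0.0837]
 [ 1.      0.0002  0.0006 -0.    ]
 [-0.0005 -0.3049  0.9524 -0.1613]
 [ 0.      0.      0.      1.    ]]
```

View pics/scene0.png

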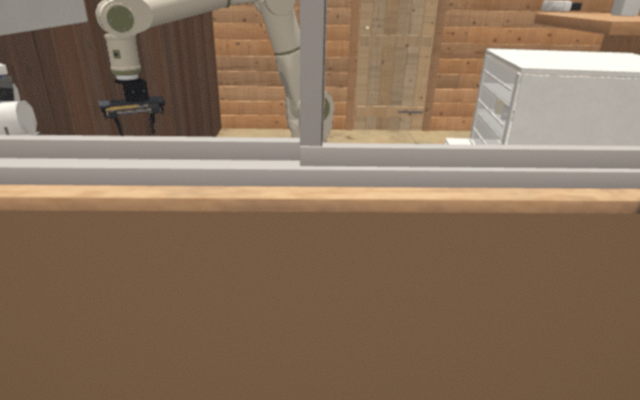

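View pics/top0.png

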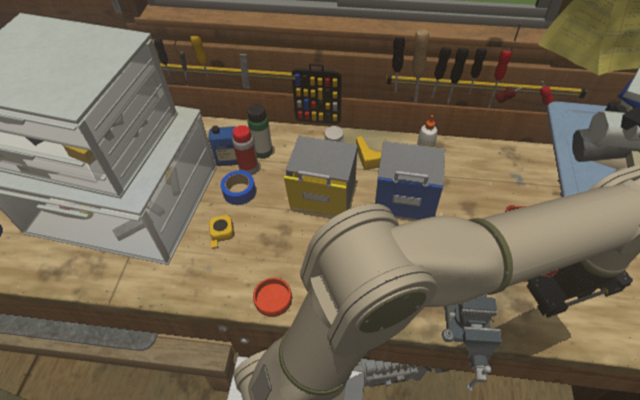

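The scene camera's view is blocked by the wall. The top view shows the tape measure at about (221,230), the roll at (238,187), the yellow unit at (320,180), the blue unit at (410,180) and a red tray at (272,296). I'll zoom in next.

```bash
cat > h.py <<'E'
from bench import read_state,cams
import cv2,numpy as np
from scipy.spatial.transform import Rotation as R
np.set_printoptions(precision=4,suppress=True)
def top(): return cams.camera("top")
def ray(c,p,z):
    d=R.from_quat(c["attitude"]).apply(np.linalg.inv(c["K"])@[p[0],p[1],1.]); o=np.array(c["xyz"])
    return o+d*(z-o[2])/d[2]
def proj(c,P):
    q=c["K"]@R.from_quat(c["attitude"]).inv().apply(np.array(P)-c["xyz"]); return q[:2]/q[2]
def wrist():
    s=read_state(); c=cams.camera("wrist"); T=np.eye(4); T[:3,:3]=R.from_quat(s["eef_rot"]).as_matrix(); T[:3,3]=s["ee_pos"]
    c["T"]=T@np.array(c["mount"]); return c
def wray(c,p,z):
    K=c["K"]; u=np.array([(p[0]-K[0,2])/K[0,0],(p[1]-K[1,2])/K[1,1]]); r=np.hypot(*u)
    d=np.r_[u/max(r,1e-9)*np.sin(r),np.cos(r)]; d=c["T"][:3,:3]@d; o=c["T"][:3,3]
    return o+d*(z-o[2])/d[2]
def wproj(c,P):
    q=np.linalg.inv(c["T"])@np.r_[P,1]; n=np.hypot(q[0],q[1]); t=np.arctan2(n,q[2])
    return c["K"][:2,2]+c["K"][0,0]*t*q[:2]/n
def motion(target,yaw_deg=None):
    """shift in tool axes scaled (1=200mm) from measured pose, yaw in scaled (1=90deg)"""
    s=read_state(); r=R.from_quat(s["eef_rot"]); print("d/200mm",r.inv().apply(np.array(target)-s["ee_pos"])/0.2)
def hsv(img): return cv2.cvtColor(img,cv2.COLOR_BGR2HSV)
E
python3 - <<'E'
from h import *
c=top(); im=c["img"]
cv2.imwrite("pics/top1.png",cv2.resize(im[120:320,195:460],None,fx=3,fy=3,interpolation=cv2.INTER_CUBIC))
for n,p,z in [("tape",(221,228),.033),("roll",(238,186),.048),("yroofFL",(289,165),.175),("tray",(272,296),.01)]: print(n,ray(c,p,z))
E
```

```text
tape [0.499  0.2878 0.033 ]
roll [0.6474 0.2709 0.048 ]
yroofFL [0.6407 0.1007 0.175 ]
tray [0.3155 0.102  0.01  ]
```

View pics/top1.png

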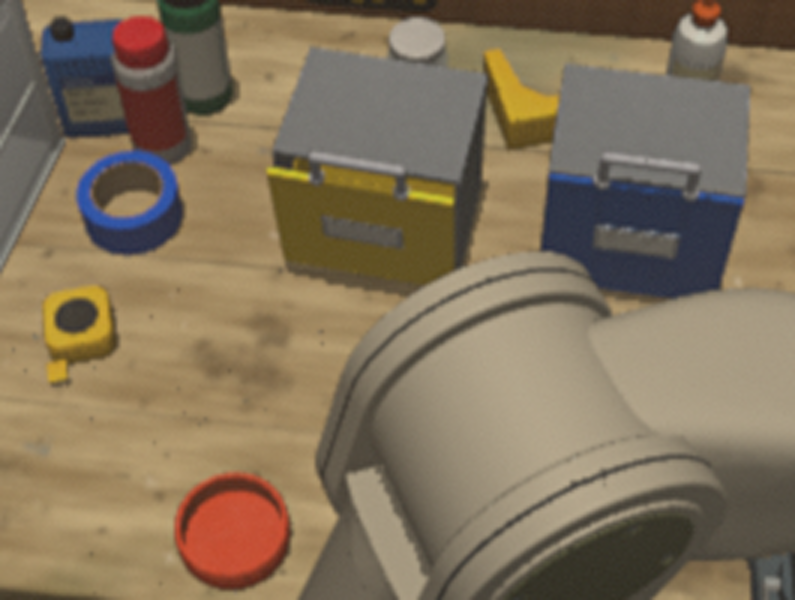

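The crop (scale 3, offset 195,120) shows:
- **Yellow bin:** slightly ajar, with its bar from about (312,160) to (405,174) and roof corners at (312,50), (487,72) and (275,155).
- **Tape measure:** at (78,320), with the blade end at (58,372).
- **Blue bin:** shut.

Next I'll compute a coarse pose and move the wrist camera over it.

```bash
python3 - <<'E'
from h import *
c=top()
f=lambda u,v:((u+.5)/3-.5+195,(v+.5)/3-.5+120)
for n,p,z in [("roofBL",(312,50),.175),("roofBR",(487,72),.175),("roofFL",(275,155),.175),("roofFR",(460,182),.175),("barL",(314,161),.206),("barR",(404,174),.206),("hingeL",(290,270),.005),("hingeR",(453,287),.005),
 ("blueBL",(563,67),.175),("blueBR",(750,87),.175)]: print(n,ray(c,f(*p),z))
motion([0.50,0.02,0.33])
E
```

```text
roofBL [0.7561 0.0918 0.175 ]
roofBR [ 0.7457 -0.083   0.175 ]
roofFL [0.6166 0.104  0.175 ]
roofFR [ 0.6039 -0.0706  0.175 ]
barL [0.5875 0.0605 0.206 ]
barR [ 0.5817 -0.0219  0.206 ]
hingeL [0.6082 0.1005 0.005 ]
hingeR [ 0.6065 -0.067   0.005 ]
blueBL [ 0.7609 -0.1562  0.175 ]
blueBR [ 0.7545 -0.3364  0.175 ]
d/200mm [ 2.2919 -2.1208 -0.5378]
```

```bash
python3 -m crank '0 0 -0.2 0 1; 0 0 -0.2 0 1; 0 0 -0.2 -0.095 1; 0 0 0 -0.095 1; 0 0 0 -0.095 1; 0 0 0 -0.095 1; 0 0 0 -0.095 1; 0 0 0 -0.095 1; 0 0 0 -0.095 1; 0 0 0 0 1'; python3 -c "
from h import *
print(read_state()['joint_positions'],R.from_quat(read_state()['eef_rot']).as_matrix())
motion([0.42,0.02,0.33])"
```

```text
time: 1.25
ee_pos: [0.2733, -0.562, 0.3424]
eef_rot: [0.732, 0.682, 0.0, -0.0]
ft_force: [-0.3, 0.9, -0.5]
width: 0.0871
grip_force: 0.0
[ 1.1823  0.3107 -0.1848  1.244   0.0561  1.592   0.9363] [[ 0.0709  0.9975 -0.    ]
 [ 0.9975 -0.0709  0.0002]
 [ 0.0002 -0.0001 -1.    ]]
d/200mm [2.9547 0.525  0.0627]
```

```bash
python3 -m crank '0.225 0.07 0 0 1; 0.225 0.07 0 0 1; 0.225 0.07 0 0 1; 0.225 0.07 0 0 1; 0.225 0.07 0 0 1; 0.225 0.07 0 0 1; 0.225 0.07 0 0 1; 0.225 0.07 0 0 1; 0.225 0.07 0 0 1; 0.225 0.07 0 0 1'; python3 -m crank '0.225 0.07 0 0 1; 0.225 0.07 0 0 1; 0.225 0.07 0 0 1; 0 0 0 0 1; 0 0 0 0 1'; python3 -c "
from h import *
print(read_state()['joint_positions'])
c=wrist(); cv2.imwrite('pics/w0.png',c['img']); cv2.imwrite('pics/t2.png',top()['img'])"
```

```text
time: 2.25
ee_pos: [0.4463, -0.1216, 0.3428]
eef_rot: [0.734, 0.679, 0.0, 0.0]
ft_force: [1.5, -0.2, 0.3]
width: 0.087
grip_force: 0.0
time: 2.75
ee_pos: [0.4979, 0.0091, 0.3424]
eef_rot: [0.733, 0.68, 0.0, -0.0]
ft_force: [-0.1, -0.9, -0.6]
width: 0.0873
grip_force: 0.0
[ 0.6126  0.0597 -0.7473  1.5489  0.0403  1.5491 -0.2096]
```

View pics/w0.png

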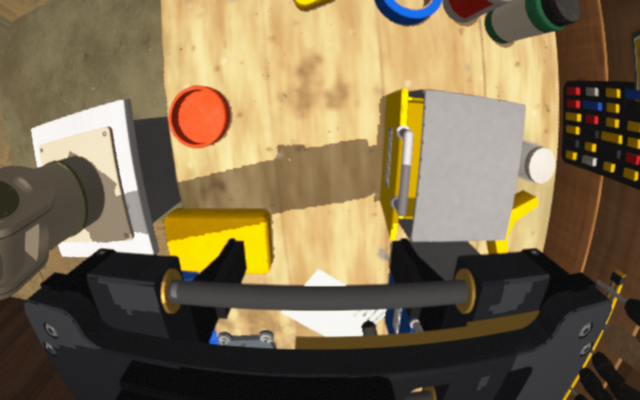

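The wrist view shows the bar from (405,133) to (404,208), with the yellow unit's roof corners at (425,92), (524,104), (507,240) and (413,240). The red tray is at (199,117), and there is another yellow box near (218,240).

```bash
python3 - <<'E'
from h import *
c=wrist()
for n,p,z in [("FL",(425,92),.175),("BL",(524,104),.175),("BR",(507,240),.175),("FR",(413,240),.175),("bar1",(405,133),.207),("bar2",(404,208),.207),("ybox",(218,240),.03),("ybox2",(270,270),.03)]: print(n,wray(c,p,z))
cr=cv2.resize(c["img"][80:250,360:540],None,fx=3,fy=3,interpolation=cv2.INTER_CUBIC); cv2.imwrite("pics/w0c.png",cr)
E
```

```text
FL [0.6209 0.1022 0.175 ]
BL [0.7562 0.0926 0.175 ]
BR [ 0.7454 -0.0863  0.175 ]
FR [ 0.6064 -0.0701  0.175 ]
bar1 [0.5869 0.0609 0.207 ]
bar2 [ 0.5852 -0.0166  0.207 ]
ybox [ 0.3136 -0.1152  0.03  ]
ybox2 [ 0.3981 -0.1789  0.03  ]
```

View pics/w0c.png

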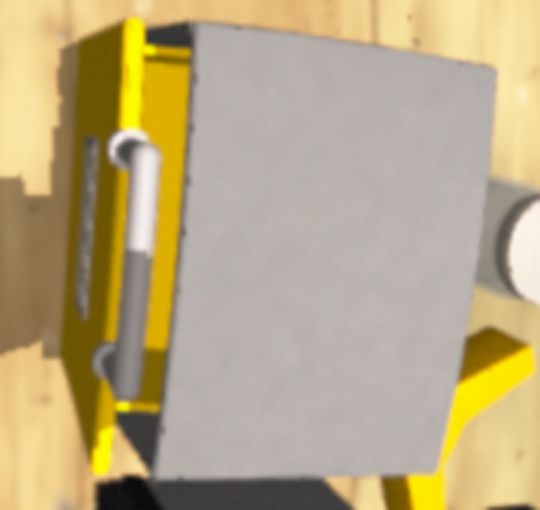

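```bash
python3 -c "
from h import *
motion([.587,.020,.190])"
```

```text
d/200mm [0.1016 0.4401 0.7623]
```

```bash
python3 -m crank '0.05 0.22 0 0 1; 0.05 0.22 0 0 1; 0 0 0.2 0 1; 0 0 0.2 0 1; 0 0 0.2 0 1; 0 0 0.16 0 1; 0 0 0 0 1'; python3 -c "
from h import *
c=wrist(); cv2.imwrite('pics/w1.png',c['img']); motion([.587,.020,.190])"
```

```text
time: 3.6
ee_pos: [0.5846, 0.0193, 0.1862]
eef_rot: [0.734, 0.679, -0.003, -0.002]
ft_force: [-0.6, -0.4, 0.4]
width: 0.0867
grip_force: 0.0
d/200mm [ 0.001   0.0046 -0.003 ]
```

View pics/w1.png

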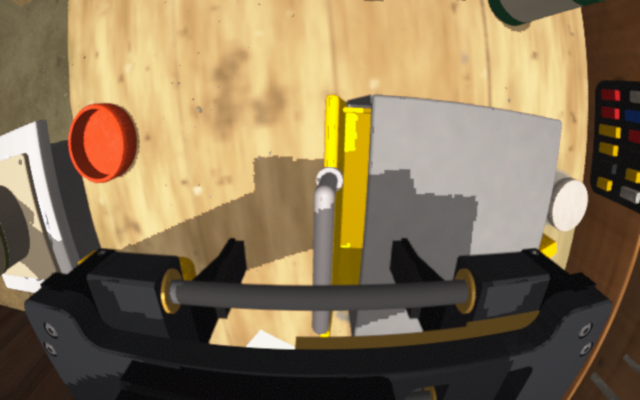

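The bar is between the open fingers at about (323,255). I'll close on it lightly and pull along the arc.

```bash
python3 -m crank '0 0 0 0 -1; 0 0 0 0 -1; 0 0 0 0 -1; 0 0 0 0 -1; 0 0 0 0 -1; 0 0 0 0 -1; 0 0 0 0 -1' 8 && python3 -m crank '-0.07 0 0 0 -1' 8 >/dev/null; python3 -c "
from h import *
s=read_state();print(s['ee_pos'],s['ft_force'],s['width'],s['grip_force'])"
```

```text
time: 4.35
ee_pos: [0.5871, 0.0216, 0.1906]
eef_rot: [0.733, 0.681, -0.0, 0.0]
ft_force: [1.0, 1.0, 0.1]
width: 0.0389
grip_force: 0.0
[0.5859 0.0093 0.1907] [ 0.4049  0.6826 -0.4126] 0.03064044462396958 0.0
```

That last row ran along the wrong axis, moving 14 mm along the bar. It did no harm, so I'll undo it and finish closing.

```bash
python3 -m crank '0.07 0 0 0 -1; 0 0 0 0 -1; 0 0 0 0 -1; 0 0 0 0 -1; 0 0 0 0 -1; 0 0 0 0 -1' 8
```

```text
time: 5.05
ee_pos: [0.5871, 0.0218, 0.1906]
eef_rot: [0.732, 0.681, 0.0, -0.0]
ft_force: [0.5, 3.3, 0.2]
width: 0.0096
grip_force: 8.0
```

```bash
python3 -m crank '0 -0.072 0.014 0 -1; 0 -0.071 0.015 0 -1; 0 -0.069 0.025 0 -1; 0 -0.068 0.025 0 -1; 0 -0.065 0.035 0 -1; 0 -0.064 0.035 0 -1; 0 -0.058 0.044 0 -1; 0 -0.058 0.045 0 -1'; python3 -m crank '0 -0.051 0.052 0 -1; 0 -0.051 0.053 0 -1; 0 -0.043 0.06 0 -1; 0 -0.042 0.059 0 -1; 0 0 0 0 -1; 0 0 0 0 -1'; python3 -c "
from h import *
cv2.imwrite('pics/t3.png',cv2.resize(top()['img'][120:320,195:460],None,fx=3,fy=3,interpolation=cv2.INTER_CUBIC))"
```

```text
time: 5.85
ee_pos: [0.483, 0.0303, 0.1433]
eef_rot: [0.732, 0.681, 0.001, 0.001]
ft_force: [5.4, 6.9, -2.6]
width: 0.0098
grip_force: 7.9
time: 6.45
ee_pos: [0.4469, 0.0321, 0.0985]
eef_rot: [0.733, 0.681, 0.002, 0.001]
ft_force: [10.7, 3.0, -8.7]
width: 0.0096
grip_force: 8.0
```

View pics/t3.png

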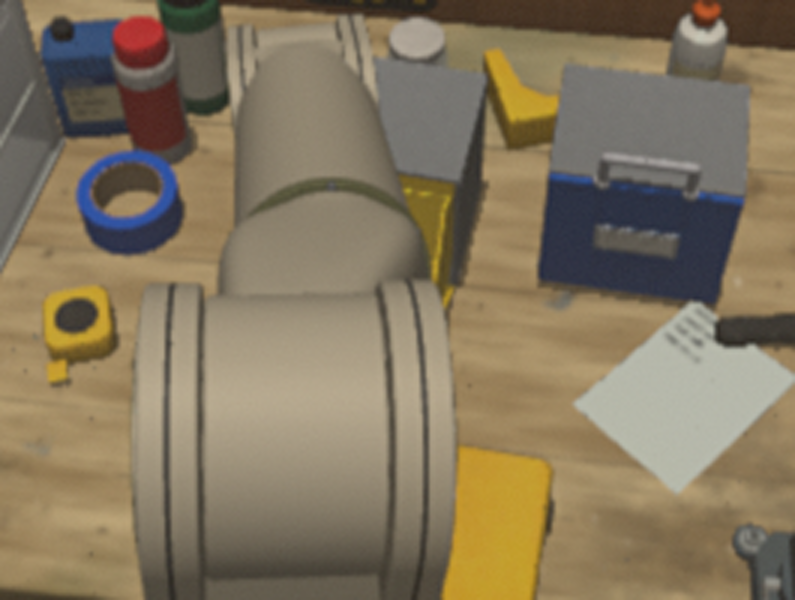

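The bin is open and the gripper felt the stop. The tape measure, the roll and the blue bin haven't moved. I'll release the bar, lift, and look at the tape measure.

```bash
python3 -m crank '0 0 0 0 0; 0 0 0 0 0; 0 0 0 0 0; 0 0 0 0 0.2; 0 0 -0.1 0 0.5; 0 0 -0.2 0 1; 0 0 -0.22 0 1; 0 0 -0.23 0 1; 0.1 0 0 0 1; 0.23 0 0 0 1'; python3 -m crank '0.23 0 0 0 1; 0.23 0 0 0 1; 0.23 0 0 0 1; 0.23 0 0 0.095 1; 0 0 0 0.095 1; 0 0 0 0.095 1; 0 0 0 0.095 1; 0 0 0 0.095 1; 0 0 0 0.095 1; 0 0 0 0.095 1'; python3 -m crank '0 0 0 0.095 1; 0 0 0 0.095 1; 0 0 0 0.095 1; 0 0 0 0 1; 0 0 0 0 1';python3 -c "
from h import *
print(read_state()['joint_positions'])
c=wrist(); np.save('pics/T.npy',c['T']); cv2.imwrite('pics/w2.png',c['img']); cv2.imwrite('pics/t4.png',top()['img'])"
```

```text
time: 7.5
ee_pos: [0.451, 0.0951, 0.2494]
eef_rot: [0.735, 0.678, 0.0, 0.002]
ft_force: [1.6, 0.6, -1.3]
width: 0.0816
grip_force: 0.0
time: 8.5
ee_pos: [0.4631, 0.2732, 0.2483]
eef_rot: [0.972, 0.234, -0.0, 0.0]
ft_force: [-0.4, -0.1, -0.4]
width: 0.0872
grip_force: 0.0
time: 9.0
ee_pos: [0.463, 0.2733, 0.2483]
eef_rot: [1.0, 0.018, 0.0, 0.0]
ft_force: [0.2, -0.2, -0.7]
width: 0.0876
grip_force: 0.0
[ 0.1114  0.2125 -0.8297  1.6193  0.1592  1.3802 -2.2728]
```

View pics/w2.png

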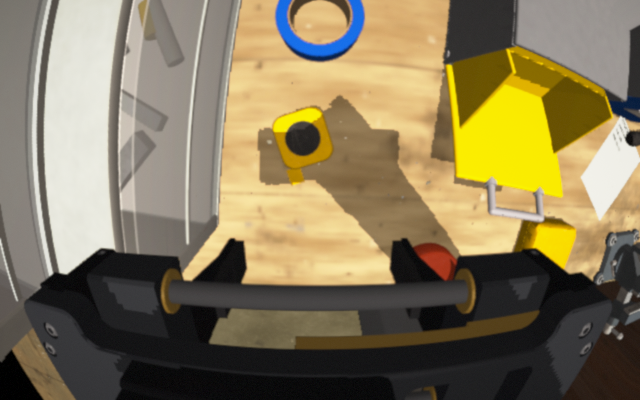

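The wrist view is almost straight above the tape measure: case at (303,137), disc at (303,138), blade end at (296,175). The bin is fully open at (515,120). I'll segment the case.

```bash
python3 - <<'E'
from h import *
c=wrist(); im=c["img"]; H=hsv(im)
m=cv2.inRange(H,(18,120,60),(35,255,255)); w=np.zeros_like(m); w[90:200,255:350]=255; m&=w
cs=max(cv2.findContours(m,cv2.RETR_EXTERNAL,cv2.CHAIN_APPROX_NONE)[0],key=cv2.contourArea)
P=np.array([wray(c,p[0].astype(float),.033)[:2] for p in cs])
bl=P.copy()
f=np.zeros_like(m); cv2.drawContours(f,[cs],-1,255,-1); o=cv2.morphologyEx(f,cv2.MORPH_OPEN,np.ones((21,21),np.uint8))
b=f&~cv2.dilate(o,np.ones((5,5),np.uint8)); print("blade px",np.argwhere(b>0).mean(0)[::-1], (b>0).sum())
co=max(cv2.findContours(o,cv2.RETR_EXTERNAL,cv2.CHAIN_APPROX_NONE)[0],key=cv2.contourArea)
# contour from f limited to near opened region (keep rounded corners)
f2=f&cv2.dilate(o,np.ones((7,7),np.uint8))
for mm in (o,f2):
    co=max(cv2.findContours(mm,cv2.RETR_EXTERNAL,cv2.CHAIN_APPROX_NONE)[0],key=cv2.contourArea)
    Q=np.array([wray(c,p[0].astype(float),.033)[:2] for p in co]).astype(np.float32)
    r=cv2.minAreaRect(Q*1000); print(r)
print("blade",wray(c,np.argwhere(b>0).mean(0)[::-1],.01))
d=cv2.inRange(H,(0,0,0),(180,255,50))&w; n,l,st,ce=cv2.connectedComponentsWithStats(d); k=1+st[1:,4].argmax(); print("disc",wray(c,ce[k],.033),st[k])
t=top(); 
print("tool",R.from_quat(read_state()["eef_rot"]).as_matrix()[:,:2].T)
# open bin bar in wrist: ends
for p in [(490,212),(543,218)]: print("bar",wray(c,p,.114))
E
```

```text
blade px [295.8582 174.0509] 275
((508.6345520019531, 293.47344970703125), (72.69523620605469, 68.24622344970703), 18.773439407348633)
((507.8340148925781, 293.1500549316406), (74.50778198242188, 68.28618621826172), 18.98760223388672)
blade [0.4581 0.3018 0.01  ]
disc [0.506  0.2926 0.033 ] [286 125  33  30 692]
tool [[ 0.9995  0.0328 -0.0001]
 [ 0.0328 -0.9995 -0.0001]]
bar [0.4483 0.0773 0.114 ]
bar [ 0.4423 -0.0098  0.114 ]
```

```bash
python3 - <<'E'
from h import *
c=wrist()
for p in [(240,0),(236,20),(228,100),(222,150),(217,230)]: print(wray(c,p,0.0))
cv2.imwrite("pics/w2c.png",cv2.resize(c["img"][0:240,100:340],None,fx=2.5,fy=2.5))
E
```

```text
[0.6967 0.3846 0.    ]
[0.6672 0.3884 0.    ]
[0.556  0.3959 0.    ]
[0.4876 0.4052 0.    ]
[0.3686 0.4198 0.    ]
```

View pics/w2c.png

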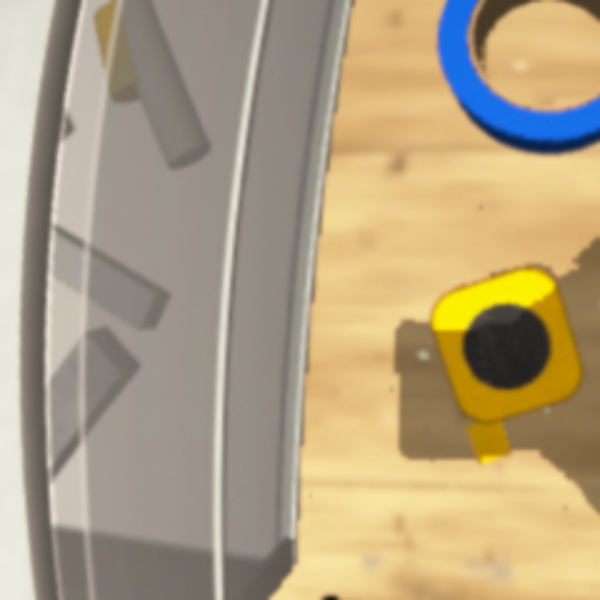

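The cabinet wall is about 0.11 m left of the tape measure, so I'll offset the grasp slightly to the right and towards the robot.

```bash
python3 -m crank '0 0 0 -0.094 1; 0 0 0 -0.094 1; 0.2 0 0 0 1; 0 0 0.2 0 1; 0 0 0.2 0 1; 0 0 0.2 0 1; 0 0 0.2 0 1; 0 0 0 0 1'; python3 - <<'E'
from h import *
s=read_state();print(s["joint_positions"],R.from_quat(s["eef_rot"]).as_matrix()[:,:2].T); motion([.501,.286,.008])
c=wrist();cv2.imwrite("pics/w3.png",c["img"])
E
```

```text
time: 10.05
ee_pos: [0.4983, 0.2841, 0.0835]
eef_rot: [0.987, 0.163, -0.004, 0.001]
ft_force: [0.1, -0.2, 0.1]
width: 0.0873
grip_force: 0.0
[ 0.0446  0.4647 -0.7945  1.7177  0.3606  1.1212 -2.103 ] [[ 0.947   0.3212 -0.0083]
 [ 0.3212 -0.947   0.001 ]]
d/200mm [ 0.0188 -0.005   0.3776]
```

View pics/w3.png

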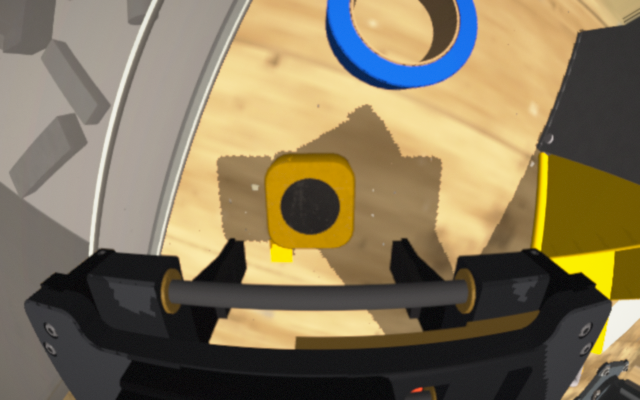

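The case, at (310,200), is square with the fingers and clear on both sides, so I'll descend and grip.

```bash
python3 -m crank '0.015 0 0.2 0 1; 0 0 0.17 0 1; 0 0 0 0 1; 0 0 0 0 -1; 0 0 0 0 -1; 0 0 0 0 -1; 0 0 0 0 -1; 0 0 0 0 -1; 0 0 0 0 -1' 25; python3 -m crank '0 0 -0.03 0 -1; 0 0 -0.1 0 -1; 0 0 -0.2 0 -1; 0 0 -0.2 0 -1; 0 0 -0.2 0 -1; 0 0 -0.2 0 -1; 0 0 -0.2 0 -1; 0 0 0 0 -1'
```

```text
time: 11.0
ee_pos: [0.5048, 0.2884, 0.0164]
eef_rot: [0.987, 0.163, 0.001, -0.001]
ft_force: [-2.0, 0.6, 9.0]
width: 0.0648
grip_force: 25.0
time: 11.8
ee_pos: [0.5053, 0.2886, 0.2464]
eef_rot: [0.987, 0.162, 0.004, -0.001]
ft_force: [1.0, 0.9, -2.3]
width: 0.0652
grip_force: 24.9
```

```bash
python3 -c "
from h import *
motion([.544,.020,.246])"
```

```text
d/200mm [-0.2469  1.3344 -0.0015]
```

```bash
python3 -m crank '-0.03 0.16 0 0 -1; -0.04 0.2 0 0 -1; -0.04 0.2 0 0 -1; -0.04 0.2 0 0 -1; -0.04 0.2 0 0 -1; -0.03 0.2 0 0 -1; -0.03 0.17 0 0 -1; 0 0 0 0.09 -1; 0 0 0 0.09 -1; 0 0 0 0.08 -1'; python3 -m crank '0 0 0 0 -1; 0 0 0 0 -1'; python3 - <<'E'
from h import *
s=read_state();print(s["joint_positions"],R.from_quat(s["eef_rot"]).as_matrix()[:,:2].T); motion([.544,.020,.112])
c=wrist();cv2.imwrite("pics/w4.png",c["img"])
E
```

```text
time: 12.8
ee_pos: [0.541, 0.0187, 0.2396]
eef_rot: [0.999, -0.044, -0.001, 0.0]
ft_force: [0.1, 0.1, -2.2]
width: 0.0652
grip_force: 24.9
time: 13.0
ee_pos: [0.5413, 0.0191, 0.2399]
eef_rot: [0.999, -0.039, -0.0, 0.0]
ft_force: [-0.3, 0.2, -2.3]
width: 0.0649
grip_force: 24.9
[ 0.4829  0.2012 -0.6829  1.6273  0.1293  1.3598 -1.8667] [[ 0.9969 -0.0784 -0.0007]
 [-0.0784 -0.9969  0.0001]]
d/200mm [ 0.0136 -0.0055  0.6397]
```

View pics/w4.png

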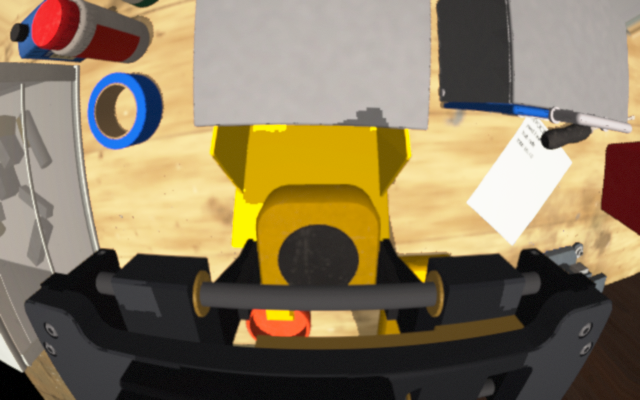

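The tape measure sits centred over the open bin mouth at (318,255). This was my eleventh picture, one over the ten allowed, so from here I'll use numbers only. I'll lower it while watching the force.

```bash
python3 -m crank '0.015 0 0.15 0 -1; 0 0 0.2 0 -1; 0 0 0.15 0 -1; 0 0 0.08 0 -1; 0 0 0.06 0 -1; 0 0 0 0 -1'
```

```text
time: 13.65
ee_pos: [0.5438, 0.0189, 0.111]
eef_rot: [0.999, -0.04, -0.001, -0.0]
ft_force: [0.1, 0.6, -1.5]
width: 0.0649
grip_force: 24.9
```

```bash
python3 -m crank '0 0 0.03 0 -1; 0 0 0.025 0 -1; 0 0 0 0 -1'
```

```text
time: 13.95
ee_pos: [0.5446, 0.0189, 0.1012]
eef_rot: [0.999, -0.041, 0.0, -0.0]
ft_force: [0.3, 0.2, -2.2]
width: 0.0649
grip_force: 24.9
```

```bash
python3 -m crank '0 0 0 0 0.8; 0 0 0 0 0.8; 0 0 0 0 0.8; 0 0 0 0 0.8; 0 0 0 0 0.8; 0 0 -0.05 0 0.8; 0 0 -0.15 0 0.8; 0 0 -0.2 0 0.8; 0 0 -0.2 0 0.8; 0 0 -0.2 0 0.8'; python3 -m crank '0 0 0 0 0.8; 0 0 0 0 0.8'; python3 - <<'E'
from h import *
c=wrist(); H=hsv(c["img"]); cv2.imwrite("pics/w5.png",c["img"])
w=np.zeros((400,640),np.uint8); w[100:330,215:410]=255
d=cv2.inRange(H,(0,0,0),(180,255,60))&w; n,l,st,ce=cv2.connectedComponentsWithStats(d)
for k in range(1,n):
    if st[k,4]>150: print(st[k],ce[k],wray(c,ce[k],.08))
# predicted pixels of bin outline (theta=1)
a=np.radians(-4.5);h=np.array([.612,.015,.013])
def B(x,y,z,t=1.0):
    X=x*np.cos(t)-z*np.sin(t);Z=x*np.sin(t)+z*np.cos(t)
    return h+[X*np.cos(a)-y*np.sin(a),X*np.sin(a)+y*np.cos(a),Z]
for n,p in [("hingeL",(0,78,6)),("hingeR",(0,-78,6)),("panelTL",(0,78,162)),("panelTR",(0,-78,162)),("bar",(-5,0,195))]: print(n,wproj(c,B(*p)),B(*p))
E
```

```text
time: 14.95
ee_pos: [0.5444, 0.0191, 0.2639]
eef_rot: [0.999, -0.041, 0.0, -0.0]
ft_force: [-0.0, 0.4, 0.6]
width: 0.0783
grip_force: 0.0
time: 15.15
ee_pos: [0.545, 0.019, 0.2625]
eef_rot: [0.999, -0.041, 0.001, 0.0]
ft_force: [0.2, -0.8, -0.7]
width: 0.0782
grip_force: 0.0
[298 128  35  24 686] [315.3863 138.7755] [0.5939 0.0172 0.08  ]
[ 215  239  195   54 3429] [310.3333 272.5532] [0.427  0.0378 0.08  ]
[215 306  23  24 359] [223.3788 315.1922] [0.3613 0.1701 0.08  ]
hingeL [-171.5781  240.2188] [ 1.6985 78.1707  3.2548]
hingeR [808.0173 237.0344] [-10.5411 -77.3484   3.2548]
panelTL [ 69.7094 703.8992] [-129.1663   88.47     87.542 ]
panelTR [569.0522 702.6251] [-141.4059  -67.0491   87.542 ]
bar [319.4825 762.4475] [-165.6622   13.1011  101.1646]
```

The disc now shows at (315,139), about 20–30 mm in front of the hinge, so the tape measure slid into the bottom of the bin. I'll go back to the bar.

```bash
python3 -m crank '-0.16 -0.01 0 -0.09 1; -0.16 0.01 0 -0.09 1; 0 0 0 -0.09 1; 0 0 0 -0.09 1; 0 0 0 -0.09 1; 0 0 0 -0.09 1; 0 0 0 -0.09 1; 0 0 0 -0.09 1; 0 0 0 -0.09 1; 0 0 0 -0.09 1'; python3 -m crank '0 0 0 -0.09 1; 0 0 0 0 1; 0 0 0 0 1'; python3 - <<'E'
from h import *
s=read_state();print(s["joint_positions"],R.from_quat(s["eef_rot"]).as_matrix()[:,:2].T); motion([.447,.032,.10])
c=wrist(); H=hsv(c["img"]); cv2.imwrite("pics/w6.png",c["img"])
a=np.radians(-4.5);h=np.array([.612,.015,.013])
def B(x,y,z,t=1.0):
    X=x*np.cos(t)-z*np.sin(t);Z=x*np.sin(t)+z*np.cos(t)
    return h+[X*np.cos(a)-y*np.sin(a),X*np.sin(a)+y*np.cos(a),Z]
p=[wproj(c,B(-.005,y,.195)) for y in (.04,.02,0)];print("bar px",p)
u,v=p[0].astype(int); 
for r in (v-30,v-20,v,v+15,v+30): print(r,[tuple(int(q) for q in H[r,x]) for x in range(u-25,u+26,5)])
E
```

```text
time: 16.2
ee_pos: [0.4803, 0.0196, 0.26]
eef_rot: [0.785, 0.62, -0.001, -0.001]
ft_force: [-0.2, -0.7, -0.1]
width: 0.0871
grip_force: 0.0
time: 16.5
ee_pos: [0.4807, 0.0196, 0.2605]
eef_rot: [0.742, 0.67, -0.0, -0.001]
ft_force: [-0.0, 0.6, -0.4]
width: 0.0871
grip_force: 0.0
[ 0.5973  0.0384 -0.7403  1.7343  0.0258  1.3803 -0.25  ] [[ 0.1022  0.9948  0.0002]
 [ 0.9948 -0.1022 -0.0014]]
d/200mm [ 0.0444 -0.1727  0.803 ]
bar px [array([281.8813, 146.2964]), array([282.8134, 165.819 ]), array([283.8085, 184.8852])]
116 [(21, 105, 239), (22, 99, 242), (22, 98, 244), (21, 103, 238), (20, 104, 240), (21, 106, 239), (18, 108, 226), (20, 112, 234), (19, 114, 229), (18, 116, 220), (17, 119, 202)]
126 [(20, 109, 236), (21, 106, 239), (22, 97, 243), (22, 97, 242), (19, 107, 231), (20, 109, 235), (19, 114, 231), (20, 107, 239), (20, 106, 239), (20, 109, 235), (18, 113, 225)]
146 [(21, 107, 239), (20, 108, 237), (21, 102, 242), (22, 92, 246), (20, 104, 234), (7, 10, 237), (5, 15, 183), (20, 107, 238), (18, 112, 146), (17, 115, 217), (20, 110, 235)]
161 [(22, 97, 244), (20, 111, 234), (18, 113, 212), (18, 106, 144), (18, 108, 139), (3, 10, 227), (8, 16, 194), (18, 116, 139), (18, 114, 141), (17, 115, 142), (18, 115, 129)]
176 [(18, 105, 158), (18, 112, 143), (18, 113, 140), (18, 114, 146), (18, 113, 147), (4, 15, 133), (4, 16, 125), (18, 114, 141), (17, 87, 161), (18, 115, 142), (18, 113, 142)]
```

The bar is at the predicted pixels, so I'll descend and grip it.

```bash
python3 -m crank '0.03 -0.17 0 -0.015 1; 0 0 0.2 0 1; 0 0 0.2 0 1; 0 0 0.2 0 1; 0 0 0.15 0 1; 0 0 0.05 0 1; 0 0 0 0 1' 8; python3 -c "
from h import *
motion([.447,.032,.10])"
```

```text
time: 17.25
ee_pos: [0.4472, 0.0291, 0.1006]
eef_rot: [0.733, 0.68, -0.001, -0.001]
ft_force: [-0.3, 0.5, 0.1]
width: 0.0869
grip_force: 0.0
d/200mm [ 0.0144 -0.0019  0.0031]
```

```bash
python3 -m crank '0 0 0 0 -1; 0 0 0 0 -1; 0 0 0 0 -1; 0 0 0 0 -1; 0 0 0 0 -1; 0 0 0 0 -1; 0 0 0 0 -1; 0 0 0 0 -1; 0 0 0 0 -1; 0 0 0 0 -1' 15;  python3 -m crank '0 0 0 0 -1; 0 0 0 0 -1; 0 0 0 0 -1'
```

```text
time: 18.25
ee_pos: [0.4479, 0.029, 0.1013]
eef_rot: [0.733, 0.68, 0.0, -0.0]
ft_force: [-0.2, -0.6, -0.1]
width: 0.0149
grip_force: 0.0
time: 18.55
ee_pos: [0.4464, 0.0291, 0.1011]
eef_rot: [0.733, 0.68, -0.001, -0.001]
ft_force: [-7.5, -0.5, 6.0]
width: 0.0092
grip_force: 15.0
```

Gripped. I'll close it along the reverse arc, gently so the tape measure isn't thrown.

```bash
python3 -m crank '0 0.042 -0.059 0 -1; 0 0.043 -0.06 0 -1; 0 0.051 -0.053 0 -1; 0 0.051 -0.052 0 -1; 0 0.058 -0.045 0 -1; 0 0.058 -0.044 0 -1'; python3 -m crank '0 0.064 -0.035 0 -1; 0 0.065 -0.035 0 -1; 0 0.068 -0.025 0 -1; 0 0.069 -0.025 0 -1; 0 0 0 0 -1'; python3 -m crank '0 0.071 -0.015 0 -1; 0 0.072 -0.014 0 -1; 0 0.05 -0.005 0 -1; 0 0 0 0 -1'
```

```text
time: 19.15
ee_pos: [0.5067, 0.0234, 0.1643]
eef_rot: [0.733, 0.68, -0.002, -0.001]
ft_force: [-7.7, -4.1, 4.9]
width: 0.0091
grip_force: 15.0
time: 19.65
ee_pos: [0.5628, 0.0185, 0.1885]
eef_rot: [0.734, 0.679, -0.0, 0.001]
ft_force: [0.3, -7.3, 6.9]
width: 0.0094
grip_force: 15.0
time: 20.05
ee_pos: [0.6008, 0.0154, 0.1945]
eef_rot: [0.734, 0.679, -0.0, 0.001]
ft_force: [2.2, -6.0, 1.2]
width: 0.0095
grip_force: 15.1
```

```bash
python3 -m crank '0 0.02 0 0 -1; 0 0.015 0 0 -1; 0 0 0 0 -1'; python3 -m crank '0 0.02 0 0 -1; 0 0 0 0 -1';python3 -m crank '0 0.02 0 0 -1; 0 0 0 0 -1'
```

```text
time: 20.35
ee_pos: [0.607, 0.0148, 0.1947]
eef_rot: [0.734, 0.679, -0.001, 0.001]
ft_force: [0.6, -6.4, 2.6]
width: 0.0092
grip_force: 15.1
time: 20.55
ee_pos: [0.6077, 0.015, 0.1945]
eef_rot: [0.733, 0.68, -0.004, -0.001]
ft_force: [-18.3, -7.1, 13.2]
width: 0.009
grip_force: 15.0
time: 20.75
ee_pos: [0.6098, 0.0151, 0.1942]
eef_rot: [0.733, 0.68, -0.005, -0.003]
ft_force: [-30.4, -6.8, 18.6]
width: 0.0136
grip_force: 14.9
```

The force jumped to 30 N against the stop, so the front is shut. I'll release, lift clear and verify.

```bash
python3 -m crank '0 0 0 0 0.6; 0 0 0 0 0.6; 0 0 0 0 0.6; 0 0 0 0 0.6; 0 0 0 0 0.6; 0 0 0 0 0.6; 0 0 0 0 0.6; 0 0 -0.05 0 0.6; 0 0 -0.15 0 0.6; 0 0 -0.2 0 0.6'; python3 -m crank '0 -0.2 -0.2 0 0.6; 0 -0.2 -0.1 0 0.6; 0 -0.2 0 0 0.6; 0 0 0 0 0.6; 0 0 0 0 0.6'; python3 - <<'E'
from h import *
c=wrist(); H=hsv(c["img"]); cv2.imwrite("pics/w7.png",c["img"])
a=np.radians(-4.5);h=np.array([.612,.015,.013])
def B(x,y,z,t):
    X=x*np.cos(t)-z*np.sin(t);Z=x*np.sin(t)+z*np.cos(t)
    return h+[X*np.cos(a)-y*np.sin(a),X*np.sin(a)+y*np.cos(a),Z]
for t in (0,.03,.06): print(t,[wproj(c,B(-.005,y,.195,t)) for y in (.03,0)])
for y in (.03,.015,0):
    u,v=wproj(c,B(-.005,y,.195,0)).astype(int); print(u,v,[(x,*map(int,H[v,x])) for x in range(u-24,u+25,3)])
t=top(); cv2.imwrite("pics/t7.png",t["img"]); o=cv2.imread("pics/t4.png")
T=hsv(t["img"]);
for n,im in (("before",hsv(o)),("now",T)):
    m=cv2.inRange(im,(100,120,40),(130,255,255)); 
    for nm,(x0,x1,y0,y1) in {"roll":(215,262,168,206),"blue":(370,450,170,225)}.items():
        k=m[y0:y1,x0:x1]; print(n,nm,(k>0).sum(),np.argwhere(k>0).mean(0)[::-1]+[x0,y0])
    m=cv2.inRange(im,(18,120,60),(35,255,255))[200:260,200:245]; print("tape px at old spot",(m>0).sum())
E
```

```text
time: 21.75
ee_pos: [0.614, 0.0163, 0.2749]
eef_rot: [0.733, 0.68, -0.001, -0.001]
ft_force: [1.7, -0.1, 0.5]
width: 0.0686
grip_force: 0.0
time: 22.25
ee_pos: [0.4996, 0.0249, 0.3313]
eef_rot: [0.733, 0.68, 0.0, 0.001]
ft_force: [-0.0, 0.1, 0.2]
width: 0.0693
grip_force: 0.0
0 [array([428.4541, 167.7897]), array([425.6332, 197.1586])]
0.03 [array([422.8586, 167.5678]), array([420.1565, 197.0495])]
0.06 [array([417.1534, 167.3164]), array([414.5776, 196.89  ])]
428 167 [(404, 23, 239, 113), (407, 23, 250, 113), (410, 24, 255, 111), (413, 23, 251, 121), (416, 24, 255, 205), (419, 24, 255, 209), (422, 17, 66, 96), (425, 4, 14, 125), (428, 6, 17, 213), (431, 7, 9, 242), (434, 10, 16, 196), (437, 15, 14, 188), (440, 16, 15, 188), (443, 13, 12, 185), (446, 13, 12, 185), (449, 15, 14, 186), (452, 9, 14, 187)]
427 182 [(403, 23, 244, 113), (406, 23, 248, 112), (409, 23, 248, 113), (412, 24, 255, 130), (415, 24, 255, 213), (418, 24, 255, 205), (421, 15, 33, 92), (424, 0, 16, 109), (427, 7, 16, 143), (430, 9, 11, 233), (433, 11, 15, 183), (436, 16, 15, 185), (439, 12, 14, 186), (442, 17, 12, 185), (445, 9, 14, 188), (448, 11, 15, 189), (451, 13, 12, 185)]
425 197 [(401, 23, 244, 113), (404, 23, 253, 112), (407, 24, 250, 112), (410, 24, 251, 122), (413, 24, 255, 206), (416, 24, 255, 204), (419, 18, 53, 96), (422, 4, 17, 108), (425, 3, 16, 141), (428, 7, 10, 234), (431, 11, 15, 183), (434, 16, 15, 185), (437, 14, 15, 186), (440, 14, 15, 188), (443, 15, 16, 189), (446, 13, 16, 190), (449, 16, 15, 187)]
before roll 0 [nan nan]
before blue 85 [409.3176 182.7059]
tape px at old spot 386
now roll 298 [237.0537 183.9664]
now blue 91 [408.5824 182.6044]
tape px at old spot 0<stdin>:15: RuntimeWarning: Mean of empty slice.
  ret = um.true_divide(
```

The bar sits at the shut position to within about 0.02 rad. I'll push once more with closed fingers against the bar to confirm it.

```bash
python3 -m crank '0 0 0 0 -1; 0 0 0 0 -1; 0 0 0 0 -1; 0 0 0 0 -1; 0 0 0 0 -1; 0 0 0 0 -1; 0 0.1 0.2 0 -1; 0 0.1 0.2 0 -1; 0 0.1 0.2 0 -1; 0 0 0.08 0 -1'; python3 -m crank '0 0 0 0 -1; 0 0 0 0 -1; 0 0 0 0 -1'; python3 -m crank '0 0.05 0 0 -1; 0 0.03 0 0 -1; 0 0 0 0 -1'
```

```text
time: 23.35
ee_pos: [0.5594, 0.0199, 0.1897]
eef_rot: [0.733, 0.68, -0.001, -0.002]
ft_force: [-1.2, -0.2, -0.5]
width: 0.0023
grip_force: 0.0
time: 23.65
ee_pos: [0.5603, 0.0208, 0.1959]
eef_rot: [0.733, 0.68, 0.001, 0.001]
ft_force: [-0.0, 0.5, 0.1]
width: 0.0002
grip_force: 0.0
time: 23.95
ee_pos: [0.5766, 0.0192, 0.1944]
eef_rot: [0.733, 0.68, 0.0, 0.0]
ft_force: [-0.2, 0.4, 0.2]
width: 0.0001
grip_force: 0.0
```

```bash
python3 -m crank '0 0.03 0 0 -1; 0 0 0 0 -1'; python3 -m crank '0 0.03 0 0 -1; 0 0 0 0 -1'; python3 -m crank '0 0.025 0 0 -1; 0 0 0 0 -1'
```

```text
time: 24.15
ee_pos: [0.5821, 0.0189, 0.194]
eef_rot: [0.733, 0.68, 0.0, -0.0]
ft_force: [0.5, -0.3, -0.0]
width: 0.0002
grip_force: 0.0
time: 24.35
ee_pos: [0.588, 0.0184, 0.194]
eef_rot: [0.733, 0.68, 0.0, -0.0]
ft_force: [0.0, -0.2, -0.5]
width: 0.0007
grip_force: 0.0
time: 24.55
ee_pos: [0.593, 0.018, 0.1941]
eef_rot: [0.733, 0.68, 0.0, -0.0]
ft_force: [0.5, -0.5, 0.5]
width: 0.0005
grip_force: 0.0
```

```bash
python3 -m crank '0 0.015 0 0 -1; 0 0 0 0 -1'; python3 -m crank '0 0.015 0 0 -1; 0 0 0 0 -1'; python3 -m crank '0 0.015 0 0 -1; 0 0 0 0 -1'
```

```text
time: 24.75
ee_pos: [0.5938, 0.0182, 0.1939]
eef_rot: [0.733, 0.68, -0.002, -0.001]
ft_force: [-10.7, 0.4, 4.8]
width: 0.0004
grip_force: 5.1
time: 24.95
ee_pos: [0.5941, 0.0182, 0.1938]
eef_rot: [0.733, 0.681, -0.004, -0.003]
ft_force: [-26.2, -0.7, 15.0]
width: 0.0003
grip_force: 13.2
time: 25.15
ee_pos: [0.5943, 0.0182, 0.1937]
eef_rot: [0.732, 0.681, -0.007, -0.005]
ft_force: [-42.0, -1.3, 24.8]
width: 0.0
grip_force: 21.6
```

The bar is rigid against the stop, so it is fully shut. I'll back off, retreat, do a last check and hand in.

```bash
python3 -m crank '0 -0.1 0 0 -1; 0 -0.15 -0.1 0 -1; 0 -0.1 -0.2 0 -1; 0 0 -0.2 0 -1; 0 0 -0.2 0 -1; 0 0 0 0 -1; 0 0 0 0 -1'; python3 - <<'E'
from h import *
t=top()["img"]; o=cv2.imread("pics/top0.png")
for im in (hsv(o),hsv(t)):
    k=cv2.inRange(im,(100,120,40),(130,255,255))[165:210,212:265]; print("roll",(k>0).sum(),np.argwhere(k>0).mean(0))
c=wrist(); H=hsv(c["img"])
a=np.radians(-4.5)
p=wproj(c,np.array([.612,.015,.208])+[-.005*np.cos(a)+.02*.078,.02,0]); u,v=p.astype(int); print(p,[(x,int(H[v,x,1]),int(H[v,x,2])) for x in range(u-12,u+13,2)])
from bench import workorder
print(workorder.close_job())
E
```

```text
time: 25.85
ee_pos: [0.532, 0.0228, 0.3346]
eef_rot: [0.733, 0.68, 0.001, 0.001]
ft_force: [-0.1, 0.0, -0.5]
width: 0.0004
grip_force: 0.0
roll 302 [19.1325 25.0099]
roll 298 [18.9631 24.9664]
[396.6117 177.4709] [(384, 251, 122), (386, 255, 185), (388, 255, 218), (390, 255, 207), (392, 120, 136), (394, 17, 121), (396, 16, 141), (398, 15, 151), (400, 17, 138), (402, 16, 115), (404, 12, 109), (406, 12, 108), (408, 14, 108)]
the job is handed in; nothing more can be done
None
```

The tape measure is in the yellow bin with the front pushed fully shut, the roll and the blue bin are undisturbed, and the job was handed in at about 26 s; I viewed 11 pictures, one over the limit of 10.

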